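# Load a round test bar in the pneumatic clamp and hold the valve lever down

## Task

Clamp the long plain round test bar for marking: take it out of the drilled rack and stand it upright in the bore of the specimen clamp, lowering it (not dropping it) until it is fully home, and let go of it. Then press the clamp's hand-lever valve fully down to its stop and keep it there, so that the jaw grips the bar: the clamp opens again when the lever is let go, so finish while still holding the lever down. Leave the other three bars in the rack.

Things in the scene. Friction and masses are not known exactly. Their poses are not given: they have to be found in the camera images.
- bar_mid (a point): centre (half-way up) of the long plain round steel bar: diameter 14 mm, length 150 mm, the same thickness all along, about 180 g (varies by a third). It stands upright in one of the four holes of the rack, any of them; its foot is 10 mm above the bench and its top 160 mm above it, 105 mm of it standing out of the rack. z runs along the bar, up.
- bar_foot (a point): centre of the lower end face of that same bar (75 mm below its centre)
- short_bar_mid (a point): centre of a bystander bar in the rack: plain round steel like the wanted one, 14 mm thick but only 105 mm long. To be left in the rack.
- waisted_bar_mid (a point): centre of a bystander bar in the rack: round steel tensile bar 150 mm long with 16 mm thick ends and a 10 mm thick waist in the middle. To be left in the rack.
- square_bar_mid (a point): centre of a bystander bar in the rack: square steel bar 10.5 x 10.5 mm, 150 mm long. To be left in the rack.
- rack: grey plastic specimen rack, a block 64 (x) x 260 (y) x 55 (z) mm fixed to the bench; origin at the centre of its underside, on the bench. Four blind holes, 17 mm wide and 45 mm deep, in a row along its y axis, 65 mm apart (y = -97.5, -32.5, 32.5, 97.5 mm). A grasp that closes along the rack's x axis stays clear of the neighbouring bars.
- clamp: specimen clamp fixed to the bench: aluminium plate 240 (x) x 300 (y) x 12 (z) mm carrying the socket block (x = 20, y = 100 mm), a square pneumatic cylinder lying along y (x = 20, y = -20 to 55, top 97 mm above the bench), the lever valve (y = -100) and a regulator with black knob, 94 mm high (x = 88, y = -45). Origin: centre of the plate's underside, on the bench.
- bore_mouth (a point): centre of the mouth of the upright bore, in the top of the 60 x 60 mm steel socket block, 62 mm above the bench. Bore 16 mm wide, 2 mm chamfer, 40 mm deep. A fixed V jaw with sloped lead-in (clamp's +y side, flush with the bore wall) rises 34 mm above the mouth; the moving jaw (-y side, open: face 13 mm from the bore axis) rises 26 mm. A bar fully home stands 110 mm out. Axes as the clamp's.
- bore_floor (a point): centre of the flat bottom of the bore, 22 mm above the bench: the bar's foot rests here when fully home
- piston (a joint): travel in m of the clamp's piston rod towards the bar (along the clamp's +y), carrying the moving jaw: 0 open; the jaw meets the bar at about 0.006 to 0.007. It follows the valve lever in proportion, 0.010 at full lever travel, and cannot be moved otherwise.
- clamp_jaw (a joint): how far, in m, the springs behind the moving jaw's face are squeezed: 0 when the jaw grips nothing, about 0.003 (12 N on the bar) with the bar clamped and the lever fully down
- valve_lever (a joint): angle in rad of the hand-lever of the valve: 0 at rest (raised), 0.36 fully down on its stop (lever level). Sprung: it needs about 3 N on the pad to begin to move and about 10 N to be on the stop with a bar clamped, and springs back to 0 when let go.
- lever_pad (a point): centre of the top of the lever's black hand pad (56 mm along the lever, 34 across, 12 thick). At rest 116 mm above the bench; the lever rises towards the clamp's -x. Hinge at x = 50, y = -100 mm on the clamp, 66 mm above the bench, 122 mm from the pad. Fully down, the pad is level, its top 74 mm above the bench at x = -72, y = -100 mm on the clamp (11 mm further to -x). Only the plate is below.

How it is judged (in metres and radians):
On the way, in this order (a step that is already met when the one before it is completed fails the run):
1. the long plain bar stands upright and fully home in the bore, let go (distance between bar_foot and bore_floor below 0.005 m and angle between bar_mid's own z axis and vertical below 0.09 rad and contact force between the fingers and bar below 0.3 N), for 0.2 s.
2. the valve lever is pressed down to its stop and the jaw grips the bar (value of joint valve_lever above 0.33 rad and contact force between clamp_jaw and bar above 4 N), for 0.3 s.
At the end, for the whole second after the job is handed in: The robot holds the lever past 0.33 of 0.36 rad with over 2 N; the jaw grips the long plain bar with over 4 N; the bar, untouched by the robot, stands with its foot within 5 mm of the bore's bottom centre, within 0.09 rad of upright; the other bars are within 20 mm of their start (all of step 1 and all of step 2 and contact force between any of the fingers, the arm and valve_lever above 2 N and contact force between the arm and bar below 0.3 N and distance of each of short_bar_mid, waisted_bar_mid, square_bar_mid from where it was at the start of the episode below 0.02 m); the arm keeps its last pose, push and grip.
It fails at once if the bar is dropped down the bore (faster than 0.5 m/s inside it) (horizontal distance between bar_foot and bore_mouth below 0.008 m and z of bar_foot in the frame of bore_mouth below 0 m and linear speed of bar above 0.5 m/s).
It fails at once if another bar is pulled out of the rack (distance of any of short_bar_mid, waisted_bar_mid, square_bar_mid from where it was at the start of the episode above 0.03 m).
It also fails if it takes over 58 s, if anything falls off the work surface, if the arm or the gripper's body presses on something with over 40 N, if the wrist force passes 120 N, or if a joint passes its speed limit or range.

## Robot

A 7-joint arm with a two-finger parallel gripper is mounted at the origin on the work surface. World frame = base frame: x ahead of the robot, y to its left, z up, the work surface at z = 0. Lengths are in mm, angles in rad, forces in N, time in s.
With the tool pointing down it reaches from about 425 to 975 mm from the base axis. Payload 16.7 kg.
Tool frame: the origin (TCP) lies at the very end of the fingers, on their centre line; the grasp point (between the pads) lies 19 mm behind it; z points along the fingers, y is the direction in which the jaws open and shut (so a half turn about z gives the same grasp; the last joint's range is limited). The gripper opens to 85 mm and grips with 20 to 120 N. Pads are 22 mm wide; open, the fingers measure 114 mm over their backs; the gripper's body (76 mm by 85 mm) begins 54 mm behind the grasp point. The pads swing forward as they close: fully open they stand 13 mm farther back than shut.
Start: joints at [-1.282, 0.426, 0.074, 1.606, -0.034, 1.111, -0.067], TCP at [286.165, 611.299, 231.302] pointing down, gripper open.
Joint ranges: [-2.85, 2.85], [-0.5, 2.14], [-1.23, 1.37], [0.21, 2.46], [-1.02, 4.16], [0.16, 2.05], [-2.73, 2.73]. Speed limits (rad/s): [1.89, 1.89, 2.39, 2.39, 3.01, 3.01, 3.01].

## Interface

Orientations are given as a unit quaternion [w, x, y, z].
In Python, from cell import env gives the robot as it stands.
- The arm moves only by the tool send_rows, never from a script. Its argument "steps" is a list of rows, each a list of 3 entries, a list of its own where there are three numbers: the shift along the tool's x, y, z in cm, then the turn about the tool's z in rad, then the finger opening in cm, from 0 to 8.54. In form: [[[tx, ty, tz], yaw, claw], ...]. A call has exactly 5 rows; each row is the pose to reach, as a shift and turn from the pose commanded when the call began, along the tool's axes at that moment; what a row does not reach only later rows make up. A row lasts 1/8 s, in which the tool goes at most 62.5 mm and 10.7 degrees, less where a joint would pass 70% of its speed; a pose out of reach is approached as far as the arm can. A call with a gripper value outside its range is refused whole. The fingers move at their own pace and stop on an object; "squeeze" is the grip in N (left out, the last holds). Time passes only in rows, so rows that repeat a pose let the fingers close, or fill a call up. It gives the time, the measured TCP pose, the force and the opening at its end, in the units of the state.
- env.get_obs(): the state, without advancing time (a new reading comes with each control period).
- env.read_camera(name): name is "scene" or "top" or "wrist"; returns a dict with "frame" (384x512x3 uint8, blue, green, red), "intrinsics" (3x3 intrinsics, pixels), "k1" (the pictures are not rectified: a ray, as slopes to the right and down, at radius r is drawn at 1 + k1 r^2 times it, then the intrinsics apply), "R" (3x3) and "t" (3): a world point X has camera coordinates R X + t; the wrist camera has in their place "tool_from_camera" (4x4, takes a point from camera to tool coordinates, whose origin is the TCP and whose axes are the flange's). Camera axes: x right, y down, z forward; pixel columns grow to the right and rows downward; lengths in mm; the calibration is good to about 2 mm. A picture is of the moment at which its call begins: read the wrist's pose just before it. There is no depth.
- env.hand_in(): hands the job in, once; it reports no verdict.
Trained networks look in a picture, given as the dict that the camera call returned (one of the last four; its "shot" number tells which), for a name from the list of things; names that differ only in an ending like _2 or _b are one class to them, and where a whole thing is asked for, a point or a joint stands for the part that bears it (a point fixed in the world has none). Each returns a list of dicts, best first, with "confidence" (0 to 1); they miss things now and then, are a little off and sometimes report something else, mostly with a low value. They report only what shows in the picture. A call takes as long as a camera call.
- env.search_frame(picture, target): "box" ([left, top, right, bottom] in pixels, round what is visible of it).
The state is a dict: "time_s": time; "joints": joint angles; "qd": joint speeds; "joint_efforts": joint torques, N m; "eef_pos": TCP position; "tcp_rot": TCP orientation; "contact_force": force on the tool from outside, world axes, zero at the start; "torque": the same for the moment, N m; "gripper_width": opening from 0.0 (shut) to 1.0 (fully open).
Only numpy, scipy, OpenCV 4.12 (cv2) and the standard library are available. Lean on these libraries where they do the work, as an engineer would, in place of code of your own. Each camera call takes 0.05 s, during which the arm holds its last target.

## Working session

There is one attempt and no reset: what is moved stays moved. The work goes in short steps, Python scripts to look and compute and a tool call to move; the robot and the scene stay as the last step left them, time stands still between calls to the robot, and variables do not carry over. Pictures are saved under pics/ and viewed, and the job is handed in when it is done.

Besides the shell and the picture viewer there is one more tool, called after ">>>" as name([rows], argument=value, ...), one row to a line, values as JSON. send_rows: Moves the arm, as the interface text tells. Its arguments: {"type":"object","properties":{"steps":{"type":"array","items":{"type":"array"}},"squeeze":{"type":"number"}},"required":["steps"]}

```bash
mkdir -p pics; ls; cat > h.py <<'E'
import numpy as np, cv2, pickle
from scipy.spatial.transform import Rotation as Ro
def und(p,c):
    K=np.array(c["intrinsics"]);d=np.array([c["k1"],0,0,0,0],float)
    # slopes scaled by 1+k1 r^2 : standard opencv
    return cv2.undistortPoints(np.array(p,float).reshape(-1,1,2),K,d).reshape(-1,2)
def ext(c,obs=None):
    if "R" in c: return np.array(c["R"]),np.array(c["t"])
    T=np.array(c["tool_from_camera"]);w,x,y,z=obs["tcp_rot"];Rt=Ro.from_quat([x,y,z,w]).as_matrix()
    Rw=Rt@T[:3,:3];tw=Rt@T[:3,3]+np.array(obs["eef_pos"])
    return Rw.T,-Rw.T@tw
def proj(X,c,obs=None):
    R,t=ext(c,obs)
    return cv2.projectPoints(np.array(X,float).reshape(-1,1,3),cv2.Rodrigues(R)[0],t,np.array(c["intrinsics"]),np.array([c["k1"],0,0,0,0.]))[0].reshape(-1,2)
def onz(p,z,c,obs=None):
    R,t=ext(c,obs);u=und(p,c);d=np.c_[u,np.ones(len(u))]@R;o=-R.T@t
    return o+d*((z-o[2])/d[:,2])[:,None]
E
python3 - <<'E'
from cell import env
import cv2,pickle
from h import *
o=env.get_obs();print(o)
for n in("scene","top","wrist"):
    c=env.read_camera(n);cv2.imwrite(f"pics/{n}0.png",c["frame"])
    pickle.dump((c,o),open(f"{n}0.pkl","wb"))
    print(n,{k:v for k,v in c.items() if k!="frame"})
    for t in ["bar_mid","short_bar_mid","waisted_bar_mid","square_bar_mid","rack","clamp","bore_mouth","lever_pad","valve_lever","clamp_jaw"]:
        try:print(t,[(np.round(d["box"]).tolist(),round(d["confidence"],2)) for d in env.search_frame(c,t)[:3]])
        except Exception as e:print(t,e)
E
```

```text
pics
{'time_s': 0.0, 'joints': array([-1.28247105,  0.42672677,  0.07385202,  1.60660175, -0.03409903,
        1.11077079, -0.06708093]), 'qd': array([ 0.00084869, -0.00062037,  0.00046947,  0.00137433,  0.0004212 ,
        0.00123255, -0.00177021]), 'joint_efforts': array([-1.52995176e-04, -9.49833512e+01,  3.76079008e+00, -4.63516974e+01,
        1.92330015e-02,  1.00774915e-02, -3.31129445e-05]), 'eef_pos': array([286.03930409, 610.96133224, 230.61642612]), 'tcp_rot': array([-8.94924393e-05,  2.17174653e-01,  9.76132563e-01, -6.17167431e-04]), 'contact_force': array([-0.03827763, -0.74211419, -0.24932731]), 'torque': array([-0.00904296,  0.01341458,  0.01717706]), 'gripper_width': 1.001185346533223}
scene {'intrinsics': array([[397.82587354,   0.        , 250.35490342],
       [  0.        , 397.82587354, 190.91236018],
       [  0.        ,   0.        ,   1.        ]]), 'k1': -0.03797164254883799, 'R': array([[-0.48679758,  0.87345919,  0.00985691],
       [ 0.70631907,  0.40023592, -0.58388748],
       [-0.51394697, -0.27727289, -0.81177476]]), 't': array([ 226.29450461, -391.4
[... 1498 characters left out ...]
.        , 269.62504916, 191.76749039],
       [  0.        ,   0.        ,   1.        ]]), 'k1': -0.050357903519965504, 'tool_from_camera': array([[-1.04913742e-03, -9.56815804e-01, -2.90692994e-01,
         7.40305878e+01],
       [ 9.99999408e-01, -9.19495173e-04, -5.82570931e-04,
         7.04473248e-01],
       [ 2.90122268e-04, -2.90693433e-01,  9.56816202e-01,
        -1.43562071e+02],
       [ 0.00000000e+00,  0.00000000e+00,  0.00000000e+00,
         1.00000000e+00]]), 'shot': 3}
bar_mid []
short_bar_mid []
waisted_bar_mid [([97.0, 358.0, 114.0, 382.0], 0.5)]
square_bar_mid []
rack [([79.0, 299.0, 208.0, 382.0], 0.93)]
clamp []
bore_mouth []
lever_pad []
valve_lever []
clamp_jaw []
```

```bash
python3 - <<'E'
import cv2
a=cv2.imread("pics/scene0.png");b=cv2.imread("pics/top0.png")
cv2.imwrite("pics/s_crop.png",cv2.resize(a[80:270,80:450],None,fx=2.1,fy=2.1,interpolation=cv2.INTER_CUBIC))
cv2.imwrite("pics/t_crop.png",cv2.resize(b[120:270,90:420],None,fx=2.4,fy=2.4,interpolation=cv2.INTER_CUBIC))
E
```

```text
(no output)
```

View pics/s_crop.png

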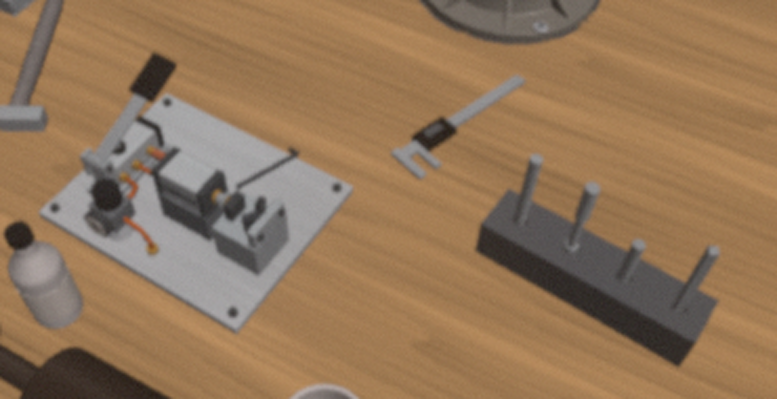

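View pics/t_crop.png

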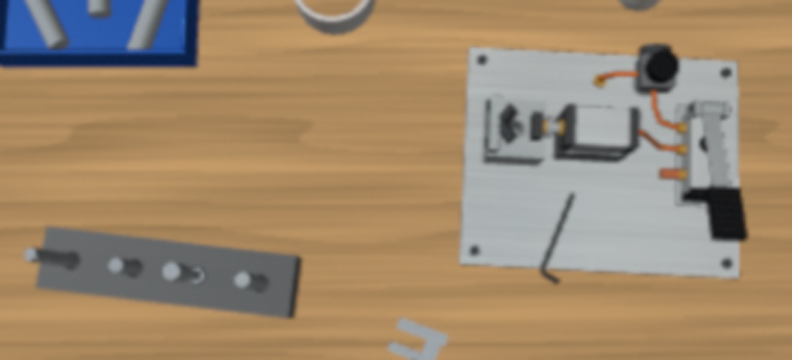

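View pics/wrist0.png

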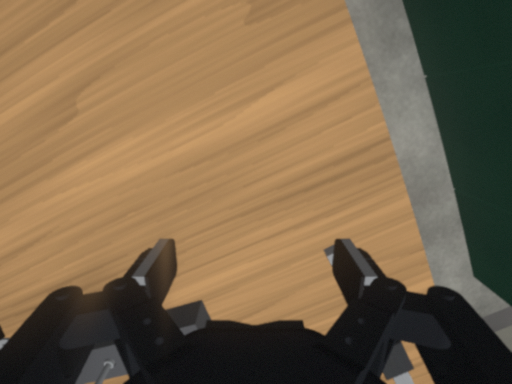

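```bash
cat > fit.py <<'E'
from h import *
from scipy.optimize import least_squares
cs,_=pickle.load(open("scene0.pkl","rb"));ct,_=pickle.load(open("top0.pkl","rb"))
S=lambda u,v:(80+u/2.1,80+v/2.1)
T=lambda u,v:(90+u/2.4,120+v/2.4)
def T2(p,P):
    c,s=np.cos(p[2]),np.sin(p[2]);P=np.array(P,float)
    return np.c_[p[0]+c*P[:,0]-s*P[:,1],p[1]+s*P[:,0]+c*P[:,1],P[:,2]]
def fit(obs,p0):
    def f(p):
        return np.concatenate([(proj(T2(p,[X]),c)-np.array(uv)).ravel() for X,uv,c in obs])
    r=least_squares(f,p0,loss="soft_l1");return r.x,np.round(r.fun.reshape(-1,2),1)
# rack top corners & bar tops
rk=[((32,130,55),T(47,228),ct),((32,-130,55),T(300,257),ct),((-32,-130,55),T(294,318),ct),((-32,130,55),T(37,288),ct),
 ((0,97.5,160),T(30,255),ct),((0,32.5,115),T(115,265),ct),((0,-32.5,160),T(171,271),ct),((0,-97.5,160),T(242,280),ct),
 ((0,97.5,160),S(712,250),cs),((0,32.5,115),S(637,244),cs),((0,-32.5,160),S(591,187),cs),((0,-97.5,160),S(535,158),cs),
 ((32,-130,55),S(480,228),cs),((-32,-130,55),S(510,191),cs),((-32,130,55),S(717,300),cs),((32,130,55),S(680,337),cs)]
pr,r=fit(rk,[450,200,0.1]);print(pr,r.tolist());
cl=[((120,150,12),T(470,48),ct),((120,-150,12),T(736,61),ct),((-120,-150,12),T(738,277),ct),((-120,150,12),T(460,263),ct),
 ((120,150,12),S(237,328),cs),((120,-150,12),S(42,213),cs),((-120,-150,12),S(168,96),cs),((-120,150,12),S(352,187),cs)]
pc,r=fit(cl,[550,-150,0]);print(pc,r.tolist())
if __name__=="__main__":
  print("bar",T2(pr,[(0,-97.5,160)]),"bore",T2(pc,[(20,100,62)]),"pad",T2(pc,[(-61,-100,116)]),T2(pc,[(-72,-100,74)]))
  for c,n,q in((cs,"s",(80,270,80,450,2.1)),(ct,"t",(120,270,90,420,2.4))):
    f=cv2.resize(c["frame"][q[0]:q[1],q[2]:q[3]],None,fx=q[4],fy=q[4],interpolation=2)
    for X in list(T2(pr,[(0,y,z) for y in(-97.5,-32.5,32.5,97.5) for z in(55,160)]))+list(T2(pc,[(20,100,62),(20,-20,97),(20,55,97),(-61,-100,116),(88,-45,94)])):
        u=proj(X,c)[0];cv2.circle(f,(int((u[0]-q[2])*q[4]),int((u[1]-q[0])*q[4])),3,(0,0,255),1)
    cv2.imwrite(f"pics/{n}_fit.png",f)
E
python3 fit.py; python3 - <<'E'
import cv2,numpy as np
a=cv2.imread("pics/s_fit.png");b=cv2.imread("pics/t_fit.png")
w=max(a.shape[1],b.shape[1]);p=lambda i:cv2.copyMakeBorder(i,0,0,0,w-i.shape[1],0)
m=np.vstack([p(a),p(b)]);cv2.imwrite("pics/fit.png",cv2.resize(m,None,fx=.75,fy=.75))
E
```

```text
[470.10354783 301.55278283   6.16722799] [[-0.5, -1.1], [-1.5, -0.8], [-2.5, 0.1], [-0.8, -0.1], [-0.1, -0.5], [0.3, -0.1], [-0.0, -0.1], [0.1, -0.3], [-0.2, -0.9], [0.0, -0.8], [-0.2, -0.6], [-0.4, -0.5], [-0.6, -2.8], [-1.5, -2.0], [-0.0, -0.7], [6.6, 2.1]]
[ 5.91593031e+02 -1.53890243e+02 -5.18364846e-02] [[-1.5, -0.6], [0.1, -0.2], [-0.0, 0.4], [-1.1, 0.5], [-0.3, 0.6], [-2.2, -0.6], [-1.2, -1.9], [0.7, -0.9]]
bar [[458.8230287  204.70754605 160.        ]] bore [[616.74749438 -55.06082986  62.        ]] pad [[ 525.49363969 -250.59531276  116.        ]] [[ 514.508415   -250.02536675   74.        ]]
```

View pics/fit.png

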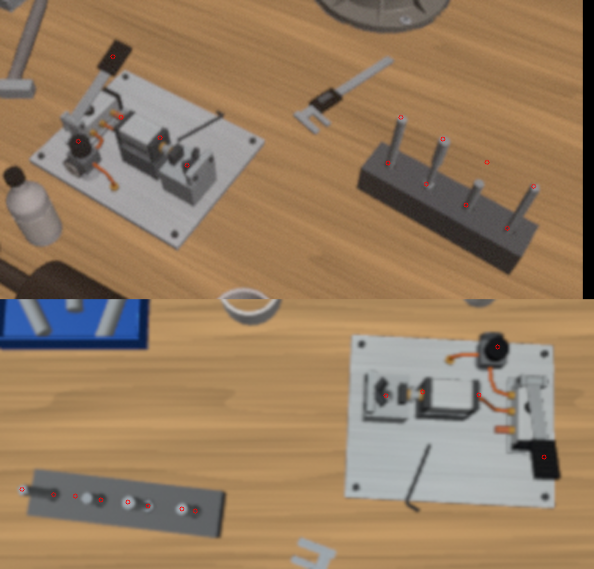

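>>> send_rows([
  [[-8.2,-7.4,-1],0.31,8.5],
  [[-16.4,-14.7,-1],0.62,8.5],
  [[-24.7,-22.1,-1],0.93,8.5],
  [[-32.9,-29.4,-1],1.25,8.5],
  [[-32.9,-29.4,-1],1.25,8.5],
])

```text
time_s: 2.28
eef_pos: [409.2, 322.3, 240.7]
tcp_rot: [-0.0, 0.637, 0.771, 0.0]
contact_force: [0.6, 1.1, 0.2]
gripper_width: 0.995
```

```bash
cat >> h.py <<'E'
def Rt(o):
    w,x,y,z=o["tcp_rot"];return Ro.from_quat([x,y,z,w]).as_matrix()
def shift(o,P,yang=None):
    """P world TCP target mm; yang = desired world angle of tool y (mod pi)"""
    R=Rt(o);d=R.T@(np.array(P)-o["eef_pos"])/10
    a=np.arctan2(R[1,1],R[0,1]);dy=0
    if yang is not None: dy=-(((yang-a)+np.pi/2)%np.pi-np.pi/2)
    return np.round(d,2),round(dy,3),"yaxis",round(a,3)
E
python3 - <<'E'
from cell import env
from h import *
o=env.get_obs();print(o["eef_pos"],o["qd"].round(3));print(shift(o,(459,205,240),-.116))
E
```

```text
[409.24374107 322.25056748 240.6637934 ] [ 0.395 -0.268  0.483  0.334  0.001 -0.058 -0.614]
(array([-12.45,   2.68,   0.06]), np.float64(0.305), 'yaxis', np.float64(0.189))
```

>>> send_rows([
  [[-6,1.3,0],0.15,8.5],
  [[-11.5,2.4,0],0.27,8.5],
  [[-11.5,2.4,0],0.27,8.5],
  [[-11.5,2.4,0],0.27,8.5],
  [[-11.5,2.4,0],0.27,8.5],
])

```text
time_s: 2.9
eef_pos: [454.1, 217.1, 240.3]
tcp_rot: [-0.0, 0.732, 0.681, -0.0]
contact_force: [0.7, -0.4, -1.0]
gripper_width: 0.997
```

```bash
python3 - <<'E'
from cell import env
from h import *
o=env.get_obs();c=env.read_camera("wrist");pickle.dump((c,o),open("w1.pkl","wb"));cv2.imwrite("pics/w1.png",c["frame"])
print(o["eef_pos"],o["qd"].round(3),o["joints"].round(2));print(shift(o,(459,205,240),-.116))
print(proj((458.8,204.7,160),c,o),proj((458.8,204.7,55),c,o))
for t in("bar_mid","square_bar_mid","waisted_bar_mid"):print(t,[(np.round(d["box"]).tolist(),round(d["confidence"],2)) for d in env.search_frame(c,t)[:3]])
E
```

```text
[454.11631092 217.13341758 240.31273893] [-0.003  0.002 -0.     0.002  0.001  0.002 -0.002] [-0.98  0.14  0.45  1.99 -0.07  1.03 -0.57]
(array([-1.17,  0.57,  0.03]), np.float64(0.044), 'yaxis', np.float64(-0.072))
[[260.25922854 211.93249062]] [[258.61353516 181.68713919]]
bar_mid [([252.0, 174.0, 270.0, 221.0], 0.89)]
square_bar_mid [([261.0, 4.0, 274.0, 15.0], 0.58), ([278.0, 284.0, 420.0, 384.0], 0.21)]
waisted_bar_mid [([258.0, 124.0, 277.0, 145.0], 0.79)]
```

View pics/w1.png

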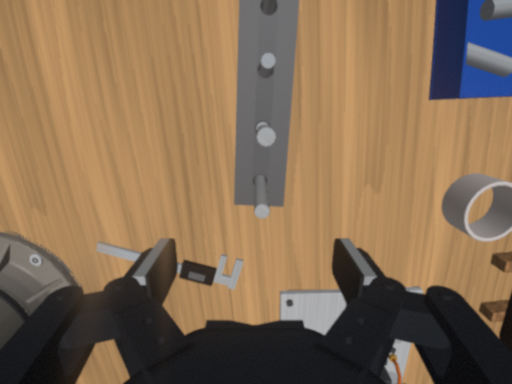

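>>> send_rows([
  [[-1.17,0.6,0],0.044,8.5],
  [[-1.17,0.6,4],0.044,6.5],
  [[-1.17,0.6,8],0.044,4.5],
  [[-1.17,0.6,12.1],0.044,4],
  [[-1.17,0.6,12.1],0.044,4],
], squeeze=50)

```text
time_s: 3.72
eef_pos: [458.6, 202.2, 117.5]
tcp_rot: [0.0, 0.748, 0.663, -0.002]
contact_force: [-0.4, -0.7, 1.2]
gripper_width: 0.465
```

```bash
python3 - <<'E'
from cell import env
from h import *
o=env.get_obs();c=env.read_camera("wrist");pickle.dump((c,o),open("w2.pkl","wb"));cv2.imwrite("pics/w2.png",c["frame"])
print(o["eef_pos"],o["qd"].round(3),o["contact_force"]);print(shift(o,(459,205,118),-.116))
print(proj((459,204.7,160),c,o),[proj(o["eef_pos"]+np.array([0,0,z]),c,o)[0].round() for z in(0,19,42)])
for t in("bar_mid",):print(t,[(np.round(d["box"]).tolist(),round(d["confidence"],2)) for d in env.search_frame(c,t)[:3]])
E
```

```text
[458.57272661 202.21329619 117.54836357] [-0.012 -0.056  0.015 -0.052  0.028  0.053 -0.022] [-0.38298042 -0.72551259  1.24404927]
(array([ 0.28,  0.01, -0.05]), np.float64(-0.005), 'yaxis', np.float64(-0.121))
[[253.33459427 282.62670344]] [array([254., 242.]), array([253., 259.]), array([253., 287.])]
bar_mid [([243.0, 194.0, 272.0, 300.0], 0.6)]
```

View pics/w2.png

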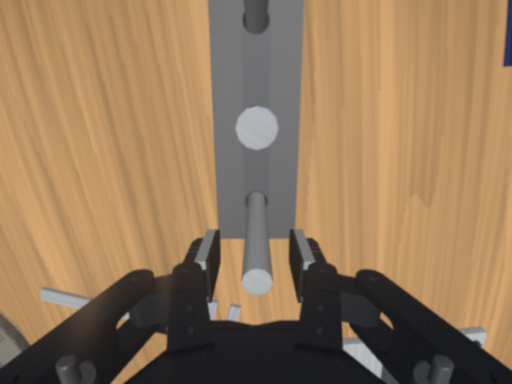

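>>> send_rows([
  [[0.28,0.2,0],0,4],
  [[0.28,0.2,0],0,0.5],
  [[0.28,0.2,0],0,0.5],
  [[0.28,0.2,0],0,0.5],
  [[0.28,0.2,0],0,0.5],
], squeeze=60)

```text
time_s: 4.45
eef_pos: [462.1, 206.9, 120.3]
tcp_rot: [-0.0, 0.748, 0.664, 0.001]
contact_force: [-3.7, -0.1, 12.2]
gripper_width: 0.15
```

>>> send_rows([
  [[0,0,0],0,0.5],
  [[0,0,-0.5],0,0.5],
  [[0,0,-1.5],0,0.5],
  [[0,0,-2.5],0,0.5],
  [[0,0,-2.5],0,0.5],
])

```text
time_s: 5.08
eef_pos: [462.3, 206.7, 145.3]
tcp_rot: [-0.0, 0.748, 0.664, 0.001]
contact_force: [0.4, 0.6, -1.2]
gripper_width: 0.149
```

>>> send_rows([
  [[0,0,-3.5],0,0.5],
  [[0,0,-7],0,0.5],
  [[0,0,-10.5],0,0.5],
  [[0,0,-10.5],0,0.5],
  [[0,0,-10.5],0,0.5],
])

```text
time_s: 5.7
eef_pos: [461.6, 206.3, 248.7]
tcp_rot: [-0.0, 0.748, 0.664, -0.0]
contact_force: [-0.3, -0.9, -2.2]
gripper_width: 0.146
```

```bash
python3 - <<'E'
from cell import env
from h import *
o=env.get_obs();c=env.read_camera("wrist");pickle.dump((c,o),open("w3.pkl","wb"));cv2.imwrite("pics/w3.png",c["frame"])
print(o["eef_pos"],o["contact_force"],o["gripper_width"]);print(shift(o,(617,-55,250)))
print([proj(o["eef_pos"]+np.array([0,0,z]),c,o)[0].round() for z in(40,-110)])
E
```

```text
[461.61497314 206.34239642 248.7295318 ] [-0.28232713 -0.8694633  -2.15024315] 0.1458812252791664
(array([-24.12,  18.51,  -0.13]), 0, 'yaxis', np.float64(-0.118))
[array([253., 284.]), array([254., 189.])]
```

View pics/w3.png

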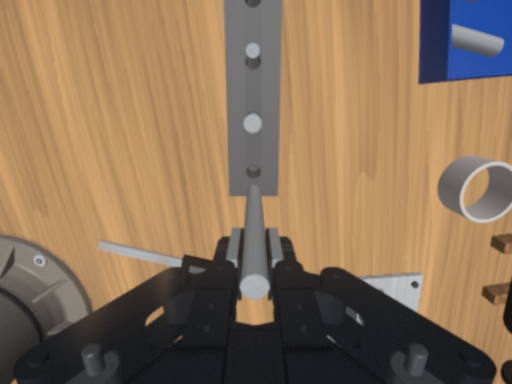

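>>> send_rows([
  [[-6,4.6,0],0,0.5],
  [[-12,9.2,0],0,0.5],
  [[-18,13.9,0],0,0.5],
  [[-24.1,18.5,0],0,0.5],
  [[-24.1,18.5,0],0,0.5],
])

```text
time_s: 6.38
eef_pos: [617.6, -57.0, 248.0]
tcp_rot: [-0.0, 0.748, 0.664, -0.001]
contact_force: [0.2, 2.0, -1.0]
gripper_width: 0.148
```

>>> send_rows([
  [[0,0,0],0,0.5],
  [[0,0,0],0,0.5],
  [[0,0,0],0,0.5],
  [[0,0,0],0,0.5],
  [[0,0,0],0,0.5],
])

```text
time_s: 7.0
eef_pos: [617.1, -54.1, 249.5]
tcp_rot: [-0.0, 0.747, 0.664, 0.0]
contact_force: [-0.7, 0.2, -1.0]
gripper_width: 0.145
```

```bash
cat > look.py <<'E'
from cell import env
from h import *
import sys
n=sys.argv[1];o=env.get_obs()
for cam in sys.argv[2:]:
    c=env.read_camera(cam);pickle.dump((c,o),open(f"{cam}_{n}.pkl","wb"));cv2.imwrite(f"pics/{cam}_{n}.png",c["frame"])
print(o["time_s"],o["eef_pos"].round(1),o["contact_force"].round(1),o["gripper_width"].round(3));print(shift(o,(617,-55,250)))
E
python3 look.py 4 wrist scene top
```

```text
Traceback (most recent call last):
  File "look.py", line 7, in <module>
    print(o["time_s"],o["eef_pos"].round(1),o["contact_force"].round(1),o["gripper_width"].round(3));print(shift(o,(617,-55,250)))
                                                                        ^^^^^^^^^^^^^^^^^^^^^^^^
AttributeError: 'float' object has no attribute 'round'
```

View pics/wrist_4.png

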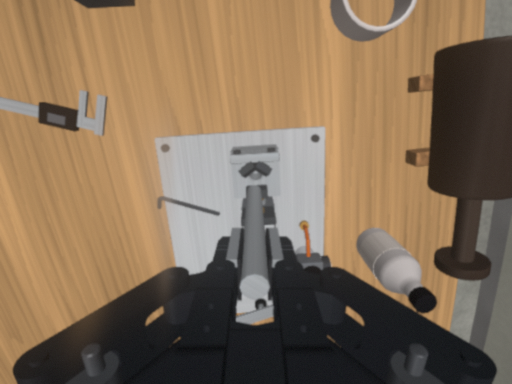

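```bash
sed -i 's/o\["gripper_width"\].round(3)/round(o["gripper_width"],3)/' look.py; python3 - <<'E'
from fit import *
c,o=pickle.load(open("wrist_4.pkl","rb"))
b=T2(pc,[(20,100,62)])[0]
q=(110,240,150,340,4)
f=cv2.resize(c["frame"][q[0]:q[1],q[2]:q[3]],None,fx=4,fy=4,interpolation=2)
th=np.linspace(0,2*np.pi,40)
ring=[(20+8*np.cos(t),100+8*np.sin(t),62) for t in th]
blk=[(20+a,100+s,62) for a,s in((30,30),(30,-30),(-30,-30),(-30,30))]
pl=[(120,150,12),(-120,150,12)]
for X in T2(pc,ring+blk+pl):
    u=proj(X,c,o)[0];cv2.circle(f,(int((u[0]-q[2])*4),int((u[1]-q[0])*4)),2,(0,0,255),-1)
ft=o["eef_pos"]+[0,0,-110]
for t in th:
    u=proj(ft+[7*np.cos(t),7*np.sin(t),0],c,o)[0];cv2.circle(f,(int((u[0]-q[2])*4),int((u[1]-q[0])*4)),1,(0,255,0),-1)
cv2.imwrite("pics/w4z.png",f);print(b)
E
```

```text
[470.10354783 301.55278283   6.16722799] [[-0.5, -1.1], [-1.5, -0.8], [-2.5, 0.1], [-0.8, -0.1], [-0.1, -0.5], [0.3, -0.1], [-0.0, -0.1], [0.1, -0.3], [-0.2, -0.9], [0.0, -0.8], [-0.2, -0.6], [-0.4, -0.5], [-0.6, -2.8], [-1.5, -2.0], [-0.0, -0.7], [6.6, 2.1]]
[ 5.91593031e+02 -1.53890243e+02 -5.18364846e-02] [[-1.5, -0.6], [0.1, -0.2], [-0.0, 0.4], [-1.1, 0.5], [-0.3, 0.6], [-2.2, -0.6], [-1.2, -1.9], [0.7, -0.9]]
[616.74749438 -55.06082986  62.        ]
```

View pics/w4z.png

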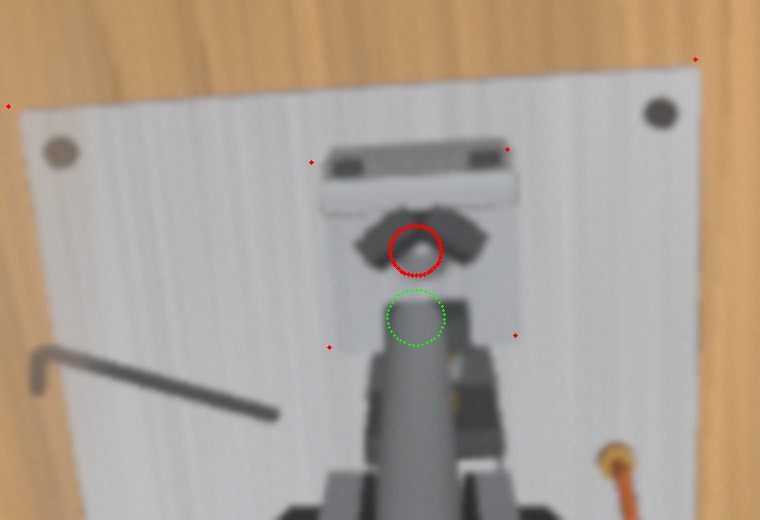

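View pics/scene_4.png

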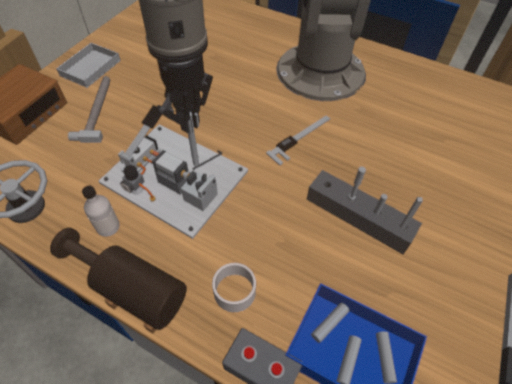

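```bash
python3 - <<'E'
from fit import *
c,o=pickle.load(open("wrist_4.pkl","rb"))
q=lambda u,v:(150+u/4,110+v/4)
W=[((120,150,12),q(700,67),c),((-120,150,12),q(20,113),c),((50,70,62),q(520,345),c),((-10,70,62),q(338,350),c)]
f=lambda p:np.concatenate([(proj(T2(p,[X]),c,o)-np.array(uv)).ravel() for X,uv,c in W])
r=least_squares(lambda p:f(p),pc);print(r.x,r.fun.round(1));print("bore",T2(r.x,[(20,100,62)]))
f0=proj(o["eef_pos"]+[0,0,-110],c,o)+[[0,9/4]]
print("foot",onz(f0,o["eef_pos"][2]-110,c,o),o["eef_pos"])
E
```

```text
[470.10354783 301.55278283   6.16722799] [[-0.5, -1.1], [-1.5, -0.8], [-2.5, 0.1], [-0.8, -0.1], [-0.1, -0.5], [0.3, -0.1], [-0.0, -0.1], [0.1, -0.3], [-0.2, -0.9], [0.0, -0.8], [-0.2, -0.6], [-0.4, -0.5], [-0.6, -2.8], [-1.5, -2.0], [-0.0, -0.7], [6.6, 2.1]]
[ 5.91593031e+02 -1.53890243e+02 -5.18364846e-02] [[-1.5, -0.6], [0.1, -0.2], [-0.0, 0.4], [-1.1, 0.5], [-0.3, 0.6], [-2.2, -0.6], [-1.2, -1.9], [0.7, -0.9]]
[ 5.93356952e+02 -1.56322682e+02 -5.56585643e-02] [ 0.6 -0.  -0.9 -0.3  0.5 -0.5 -0.3  1. ]
bore [[618.88896484 -57.59013238  62.        ]]
foot [[616.82019804 -56.39883706 139.51916018]] [617.09378047 -54.1084541  249.51916018]
```

>>> send_rows([
  [[-0.09,0.22,0],0,0.5],
  [[-0.09,0.22,1.5],0,0.5],
  [[-0.09,0.22,3],0,0.5],
  [[-0.09,0.22,4],0,0.5],
  [[-0.09,0.22,4],0,0.5],
])

```text
time_s: 7.78
eef_pos: [618.7, -55.9, 208.2]
tcp_rot: [-0.0, 0.748, 0.664, -0.001]
contact_force: [0.4, 0.5, -1.5]
gripper_width: 0.149
```

```bash
python3 look.py 5 wrist; cat > ov.py <<'E'
from fit import *
import sys
n=sys.argv[1];p=[593.357,-156.323,-.0557]
c,o=pickle.load(open(f"wrist_{n}.pkl","rb"))
q=(int(sys.argv[2]),int(sys.argv[2])+130,160,350)
f=cv2.resize(c["frame"][q[0]:q[1],q[2]:q[3]],None,fx=4,fy=4,interpolation=2)
th=np.linspace(0,2*np.pi,40)
D=lambda u,col:cv2.circle(f,(int((u[0]-q[2])*4),int((u[1]-q[0])*4)),2,col,-1)
for X in T2(p,[(20+8*np.cos(t),100+8*np.sin(t),62) for t in th]+[(20+a,100+s,62) for a,s in((30,30),(30,-30),(-30,-30),(-30,30))]+[(120,150,12),(-120,150,12)]): D(proj(X,c,o)[0],(0,0,255))
for t in th: D(proj(o["eef_pos"]+[-.3+7*np.cos(t),-2.3+7*np.sin(t),-110],c,o)[0],(0,255,0))
cv2.imwrite(f"pics/ov{n}.png",f)
E
python3 ov.py 5 110 >/dev/null
```

```text
7.775 [618.7 -55.9 208.2] [ 0.4  0.5 -1.5] 0.149
(array([ 0.07, -0.19, -4.18]), 0, 'yaxis', np.float64(-0.119))
```

View pics/ov5.png

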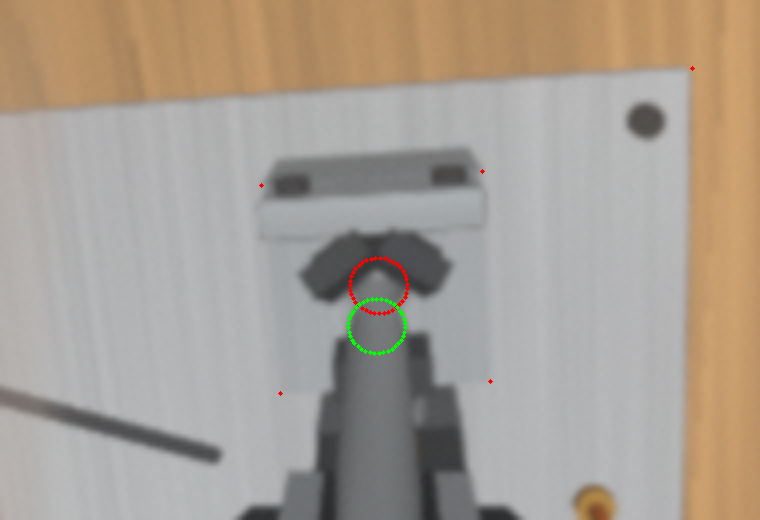

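```bash
python3 - <<'E'
import cv2
f=cv2.imread("pics/wrist_5.png")[150:240,215:300]
g=cv2.createCLAHE(4,(3,3)).apply(cv2.cvtColor(f,cv2.COLOR_BGR2GRAY))
cv2.imwrite("pics/e5.png",cv2.resize(g,None,fx=6.5,fy=6.5,interpolation=2))
E
```

```text
(no output)
```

View pics/e5.png

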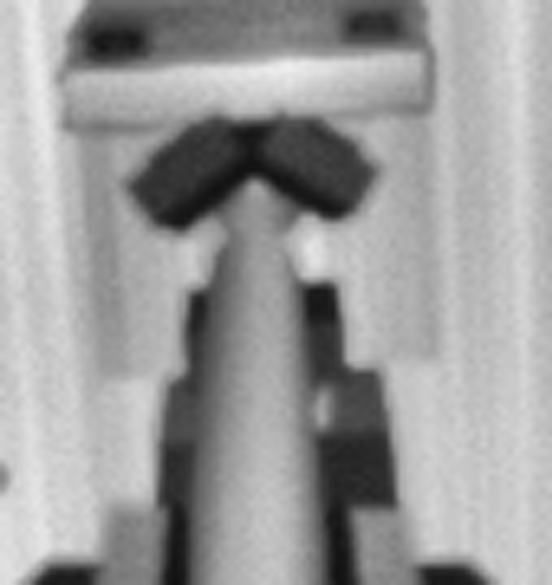

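```bash
python3 - <<'E'
from h import *
c,o=pickle.load(open("w3.pkl","rb"))
q=(165,315,205,305);s=4
g=c["frame"][q[0]:q[1],q[2]:q[3]];g=cv2.createCLAHE(3,(3,3)).apply(cv2.cvtColor(g,cv2.COLOR_BGR2GRAY))
g=cv2.cvtColor(cv2.resize(g,None,fx=s,fy=s,interpolation=2),cv2.COLOR_GRAY2BGR);f=g.copy()
th=np.linspace(0,2*np.pi,60)
for z in(-110,40):
  for off,col in((0,(0,255,0)),(-2,(0,0,255))):
    for t in th:
        X=o["eef_pos"]+Rt(o)@[off+7*np.cos(t),7*np.sin(t),0]+[0,0,z]
        u=proj(X,c,o)[0];cv2.circle(f,(int((u[0]-q[2]+.5)*s),int((u[1]-q[0]+.5)*s)),1,col,-1)
cv2.imwrite("pics/e3.png",np.hstack([g,f]))
E
```

```text
(no output)
```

View pics/e3.png

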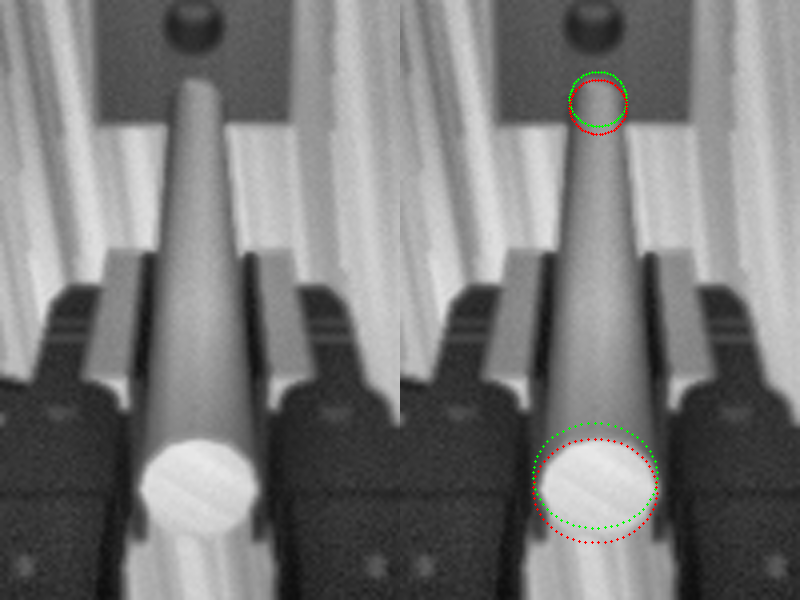

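>>> send_rows([
  [[0,0.04,1],0,0.5],
  [[0,0.04,2],0,0.5],
  [[0,0.04,3],0,0.5],
  [[0,0.04,3.3],0,0.5],
  [[0,0.04,3.3],0,0.5],
])

```text
time_s: 8.45
eef_pos: [619.6, -56.1, 176.2]
tcp_rot: [-0.0, 0.748, 0.664, -0.0]
contact_force: [-0.2, 0.4, -1.9]
gripper_width: 0.146
```

```bash
python3 look.py 6 wrist scene; python3 - <<'E'
import cv2,numpy as np
def e(n,y,x,h,w,s):
    g=cv2.createCLAHE(3,(3,3)).apply(cv2.cvtColor(cv2.imread(n)[y:y+h,x:x+w],cv2.COLOR_BGR2GRAY))
    return cv2.resize(g,None,fx=s,fy=s,interpolation=2)
cv2.imwrite("pics/e6.png",np.hstack([e("pics/wrist_6.png",140,210,100,66,6),e("pics/scene_6.png",140,165,100,66,6)]))
E
```

```text
8.45 [619.6 -56.1 176.2] [-0.2  0.4 -1.9] 0.146
(array([ 0.07, -0.27, -7.38]), 0, 'yaxis', np.float64(-0.119))
```

View pics/e6.png

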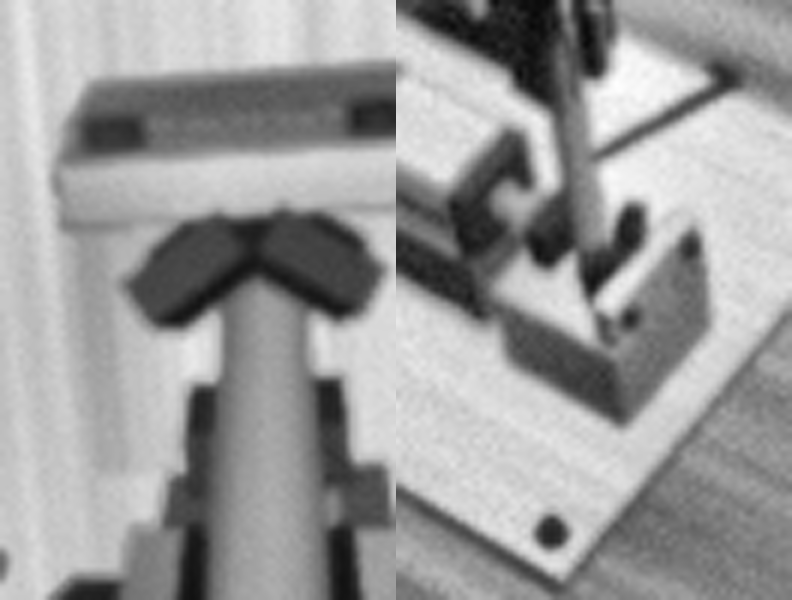

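>>> send_rows([
  [[0,-0.07,0],0,0.5],
  [[0,-0.07,0.5],0,0.5],
  [[0,-0.07,1],0,0.5],
  [[0,-0.07,1.4],0,0.5],
  [[0,-0.07,1.4],0,0.5],
])

```text
time_s: 9.18
eef_pos: [618.7, -55.9, 161.9]
tcp_rot: [-0.0, 0.748, 0.664, -0.0]
contact_force: [-0.8, -0.3, -1.6]
gripper_width: 0.141
```

>>> send_rows([
  [[0,0,0.6],0,0.5],
  [[0,0,1.2],0,0.5],
  [[0,0,1.8],0,0.5],
  [[0,0,2.3],0,0.5],
  [[0,0,2.3],0,0.5],
])

```text
time_s: 9.8
eef_pos: [618.7, -55.9, 138.9]
tcp_rot: [-0.0, 0.748, 0.664, -0.0]
contact_force: [0.5, -1.5, -0.7]
gripper_width: 0.144
```

>>> send_rows([
  [[0,0,0.2],0,0.5],
  [[0,0,0.4],0,0.5],
  [[0,0,0.6],0,0.5],
  [[0,0,0.8],0,0.5],
  [[0,0,0.8],0,0.5],
])

```text
time_s: 10.42
eef_pos: [619.6, -56.1, 132.4]
tcp_rot: [0.0, 0.748, 0.664, 0.001]
contact_force: [-1.9, 0.2, 11.8]
gripper_width: 0.148
```

>>> send_rows([
  [[0,0,-0.1],0,0.5],
  [[0,0,-0.1],0,3],
  [[0,0,-0.1],0,5],
  [[0,0,-0.1],0,5],
  [[0,0,-0.1],0,5],
])

```text
time_s: 11.05
eef_pos: [619.0, -55.9, 132.4]
tcp_rot: [0.0, 0.748, 0.664, -0.0]
contact_force: [-0.5, -0.5, -0.9]
gripper_width: 0.584
```

```bash
python3 look.py 7 wrist scene; python3 - <<'E'
import cv2,numpy as np
cv2.imwrite("pics/e7.png",np.hstack([cv2.imread("pics/wrist_7.png")[:,60:450],cv2.resize(cv2.imread("pics/scene_7.png")[80:272,100:292],None,fx=2,fy=2)]))
E
```

```text
11.05 [619.  -55.9 132.4] [-0.5 -0.5 -0.9] 0.584
(array([  0.07,  -0.21, -11.76]), 0, 'yaxis', np.float64(-0.119))
```

View pics/e7.png

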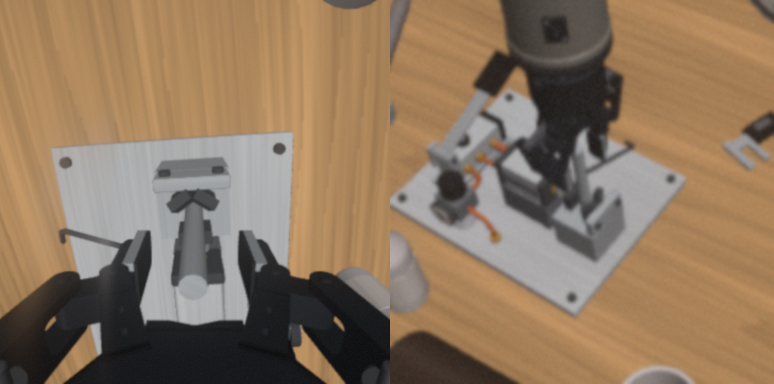

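>>> send_rows([
  [[0,0,-2],0,5],
  [[0,0,-5],0,5],
  [[0,0,-9],0,5],
  [[0,0,-11],0,5],
  [[0,0,-11],0,5],
])

```text
time_s: 11.78
eef_pos: [619.6, -56.0, 244.3]
tcp_rot: [0.001, 0.748, 0.664, 0.001]
contact_force: [-0.0, -0.6, 0.5]
gripper_width: 0.589
```

```bash
python3 look.py 8 wrist scene; python3 - <<'E'
from fit import *
c,o=pickle.load(open("wrist_8.pkl","rb"));p=[593.357,-156.323,-.0557]
X=T2(p,[(20,100,172)])[0];print("top pred",proj(X,c,o))
for dz in(162,167,172,177):print(dz,proj(T2(p,[(20,100,dz)]),c,o),proj(T2(p,[(20,100,dz),(27,100,dz)]),c,o)[:,0])
cv2.imwrite("pics/e8.png",np.hstack([c["frame"][:,60:450],cv2.resize(cv2.imread("pics/scene_8.png")[80:272,100:292],None,fx=2,fy=2)]))
print(shift(o,(521.9,-252.5,245)))
E
```

```text
11.775 [619.6 -56.  244.3] [-0.  -0.6  0.5] 0.589
(array([ 0.07, -0.27, -0.57]), 0, 'yaxis', np.float64(-0.119))
[470.10354783 301.55278283   6.16722799] [[-0.5, -1.1], [-1.5, -0.8], [-2.5, 0.1], [-0.8, -0.1], [-0.1, -0.5], [0.3, -0.1], [-0.0, -0.1], [0.1, -0.3], [-0.2, -0.9], [0.0, -0.8], [-0.2, -0.6], [-0.4, -0.5], [-0.6, -2.8], [-1.5, -2.0], [-0.0, -0.7], [6.6, 2.1]]
[ 5.91593031e+02 -1.53890243e+02 -5.18364846e-02] [[-1.5, -0.6], [0.1, -0.2], [-0.0, 0.4], [-1.1, 0.5], [-0.3, 0.6], [-2.2, -0.6], [-1.2, -1.9], [0.7, -0.9]]
top pred [[253.13135344 204.0315621 ]]
162 [[253.16089872 200.25050013]] [253.16089872 261.06262691]
167 [[253.14642534 202.10240542]] [253.14642534 261.20979755]
172 [[253.13135344 204.0315621 ]] [253.13135344 261.36307972]
177 [[253.11564536 206.04287504]] [253.11564536 261.52285963]
(array([-20.67,  -7.38,  -0.11]), 0, 'yaxis', np.float64(-0.119))
```

View pics/e8.png

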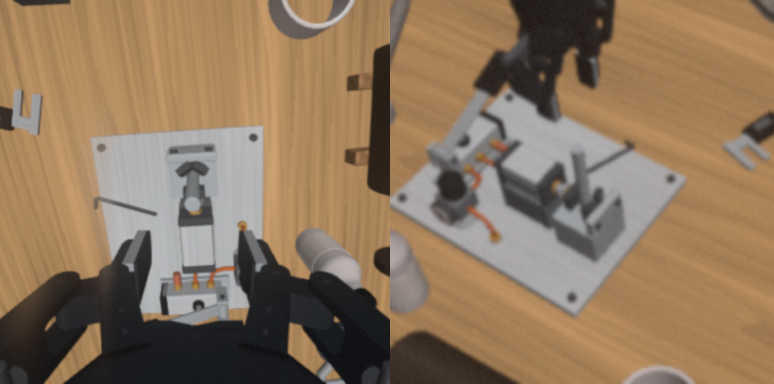

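>>> send_rows([
  [[-5.2,-1.8,0],0,3],
  [[-10.4,-3.7,0],0,1],
  [[-15.5,-5.5,0],0,0],
  [[-20.7,-7.4,0],0,0],
  [[-20.7,-7.4,0],0,0],
], squeeze=20)

```text
time_s: 12.5
eef_pos: [518.0, -256.7, 241.8]
tcp_rot: [-0.0, 0.75, 0.661, -0.001]
contact_force: [0.8, 1.4, 0.5]
gripper_width: 0.007
```

>>> send_rows([
  [[0,0,1.5],0,0],
  [[0,0,3],0,0],
  [[0,0,4.5],0,0],
  [[0,0,6],0,0],
  [[0,0,6],0,0],
])

```text
time_s: 13.12
eef_pos: [520.4, -252.3, 181.0]
tcp_rot: [-0.001, 0.748, 0.664, -0.001]
contact_force: [0.4, -0.4, -0.0]
gripper_width: 0.003
```

```bash
python3 look.py 9 wrist scene; python3 - <<'E'
from fit import *
c,o=pickle.load(open("wrist_9.pkl","rb"));p=[593.357,-156.323,-.0557]
print("pad",proj(T2(p,[(-61,-100,116),(-66,-100,116)]),c,o));print("tcp",proj(o["eef_pos"],c,o),proj(o["eef_pos"]+[0,0,-60],c,o))
cv2.imwrite("pics/e9.png",np.hstack([c["frame"][:,60:450],cv2.resize(cv2.imread("pics/scene_9.png")[80:272,100:292],None,fx=2,fy=2)]))
print(env.search_frame(c,"lever_pad")[:2])
print(shift(o,(521.9,-252.5,120)))
from cell import env
E
```

```text
13.125 [ 520.4 -252.3  181. ] [ 0.4 -0.4 -0. ] 0.003
(array([20.73,  7.24, -6.92]), 0, 'yaxis', np.float64(-0.118))
[470.10354783 301.55278283   6.16722799] [[-0.5, -1.1], [-1.5, -0.8], [-2.5, 0.1], [-0.8, -0.1], [-0.1, -0.5], [0.3, -0.1], [-0.0, -0.1], [0.1, -0.3], [-0.2, -0.9], [0.0, -0.8], [-0.2, -0.6], [-0.4, -0.5], [-0.6, -2.8], [-1.5, -2.0], [-0.0, -0.7], [6.6, 2.1]]
[ 5.91593031e+02 -1.53890243e+02 -5.18364846e-02] [[-1.5, -0.6], [0.1, -0.2], [-0.0, 0.4], [-1.1, 0.5], [-0.3, 0.6], [-2.2, -0.6], [-1.2, -1.9], [0.7, -0.9]]
pad [[261.99802808 204.66165103]
 [255.91745359 205.02009557]]
tcp [[253.6778909  242.19868133]] [[254.09892483 207.10188849]]Traceback (most recent call last):
  File "<stdin>", line 5, in <module>
NameError: name 'env' is not defined
```

View pics/e9.png

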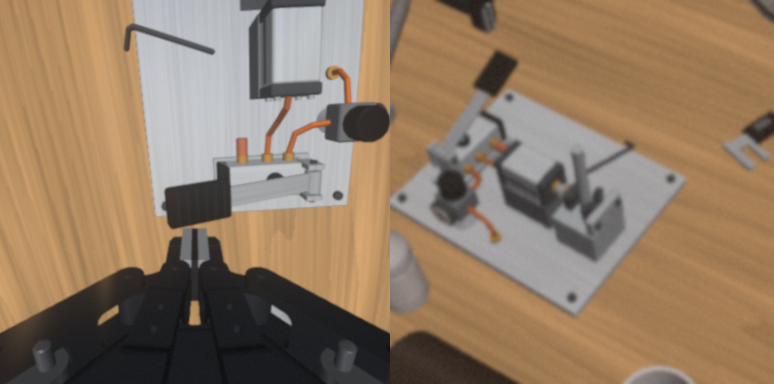

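>>> send_rows([
  [[0,0.1,2.5],0,0],
  [[0,0.1,5],0,0],
  [[0,0.1,6],0,0],
  [[0,0.1,7],0,0],
  [[0,0.1,8],0,0],
])

```text
time_s: 13.85
eef_pos: [522.4, -253.1, 102.7]
tcp_rot: [0.0, 0.748, 0.664, 0.0]
contact_force: [-1.4, -0.7, 5.2]
gripper_width: -0.002
```

>>> send_rows([
  [[0,0,0.7],0,0],
  [[0,0,1.4],0,0],
  [[0,0,2.0],0,0],
  [[0,0,2.5],0,0],
  [[0,0,2.5],0,0],
])

```text
time_s: 14.48
eef_pos: [521.3, -252.9, 77.2]
tcp_rot: [-0.0, 0.748, 0.664, -0.0]
contact_force: [-5.8, 1.8, 9.8]
gripper_width: 0.004
```

```bash
python3 look.py 10 wrist scene; python3 - <<'E'
import cv2,numpy as np
cv2.imwrite("pics/e10.png",np.hstack([cv2.imread("pics/wrist_10.png")[:,60:450],cv2.resize(cv2.imread("pics/scene_10.png")[80:272,100:292],None,fx=2,fy=2)]))
E
```

```text
14.475 [ 521.3 -252.9   77.2] [-5.8  1.8  9.8] 0.004
(array([ 20.79,   7.13, -17.29]), 0, 'yaxis', np.float64(-0.119))
```

View pics/e10.png

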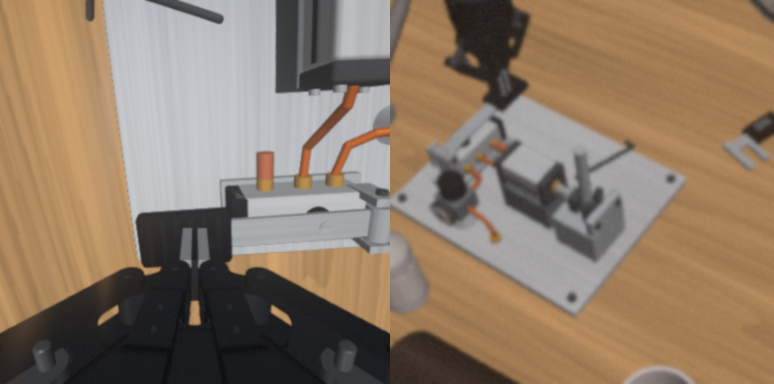

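>>> send_rows([
  [[0,0,0.2],0,0],
  [[0,0,0.3],0,0],
  [[0,0,0.4],0,0],
  [[0,0,0.5],0,0],
  [[0,0,0.5],0,0],
])

```text
time_s: 15.2
eef_pos: [521.4, -253.0, 73.3]
tcp_rot: [-0.0, 0.748, 0.664, 0.0]
contact_force: [-11.7, 4.9, 28.8]
gripper_width: 0.006
```

>>> send_rows([
  [[0,0,0.1],0,0],
  [[0,0,0.1],0,0],
  [[0,0,0.1],0,0],
  [[0,0,0.1],0,0],
  [[0,0,0.1],0,0],
])

```text
time_s: 15.82
eef_pos: [521.4, -253.1, 72.8]
tcp_rot: [-0.0, 0.748, 0.664, 0.0]
contact_force: [-14.8, 6.2, 39.9]
gripper_width: -0.004
```

>>> send_rows([
  [[0,0,-0.15],0,0],
  [[0,0,-0.15],0,0],
  [[0,0,-0.15],0,0],
  [[0,0,-0.15],0,0],
  [[0,0,-0.15],0,0],
])

```text
time_s: 16.45
eef_pos: [521.4, -253.0, 73.6]
tcp_rot: [-0.0, 0.748, 0.664, 0.0]
contact_force: [-10.7, 3.1, 22.3]
gripper_width: 0.001
```

```bash
python3 look.py 11 scene top wrist; python3 - <<'E'
import cv2,numpy as np
cv2.imwrite("pics/e11.png",np.hstack([cv2.resize(cv2.imread("pics/top_11.png")[100:260,90:430],None,fx=1.2,fy=2.4),cv2.resize(cv2.imread("pics/scene_11.png")[80:272,100:292],None,fx=2,fy=2)]))
cv2.imwrite("pics/w11.png",cv2.imread("pics/wrist_11.png"))
E
```

```text
16.45 [ 521.4 -253.    73.6] [-10.7   3.1  22.3] 0.001
(array([ 20.81,   7.13, -17.63]), 0, 'yaxis', np.float64(-0.119))
```

View pics/e11.png

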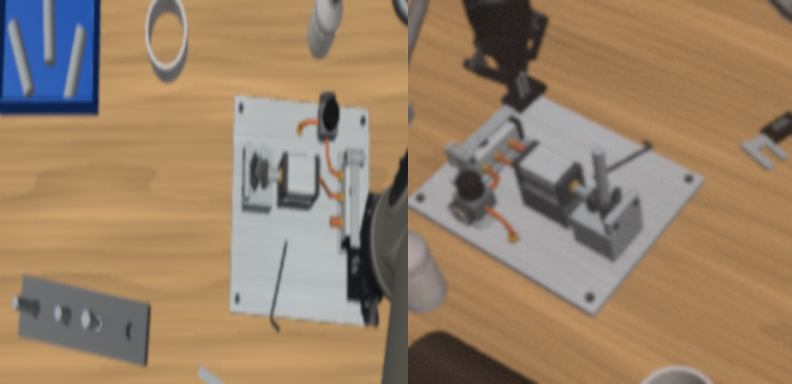

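View pics/w11.png

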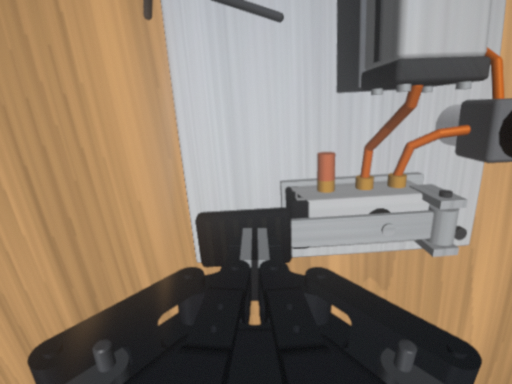

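```bash
python3 - <<'E'
from cell import env
print(env.hand_in()); o=env.get_obs();print(o["time_s"],o["eef_pos"],o["contact_force"])
E
```

```text
the job is handed in; nothing more can be done
None
the job is handed in; nothing more can be done
```

The long plain bar is standing in the clamp bore and the arm is still holding the lever down. I handed the job in at about 16.5 s of the 58 s allowed; no verdict came back.

- **Bar:** I took it from the end hole of the rack, lowered it into the bore until it bottomed out, then let go and lifted clear. The fingertips were at 132.4 mm when it bottomed, against 132.3 mm expected. Seen from above, its top was within about a pixel of where a fully home bar should appear.
- **Lever:** I pressed the pad with closed fingers. They stopped at about 73 mm, where the stop is at 74 mm, and the force rose steeply there. The press peaked at about 40 N in z, level with the 40 N limit for the arm and gripper body, though it was the fingertips that pressed. I eased back to about 22 N and held it there.
- **Last pictures:** the lever is level, the jaw is against the upright bar, and the other three bars are in the rack. The jaw's grip force can't be measured directly, so I judged it only from the lever being on its stop.

**Disagreement:** the fixed cameras placed the bar and clamp about 2–3 mm away from where the wrist camera did. I followed the wrist camera, and the bar went into the bore without resistance.

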